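# Scan in and open a screw-capped paste jar at the module bench

## Task

Book the jar in the black bench holder out of stock and open it: take the scanner from its charging cradle, hold it steady for a second about 10 cm from the jar's bar-code label, pointing squarely at it, and put the scanner back in its cradle. Then unscrew the jar's tight green cap anticlockwise while the holder braces the jar, stop turning when the threads let go, and lift the cap just clear of the jar's mouth. Finish while still holding the cap level, a few centimetres at most above the open jar; do not pull the jar out of the holder and leave the other things on the bench where they are.

Things in the scene. Friction and masses are not known exactly. Their poses are not given: they have to be found in the camera images.
- jar: the jar to open: off-white plastic, square body 56 x 56 mm, 58 mm high, then a shoulder and a round neck (44 mm across) up to the rim at 90 mm; 0.25 to 0.5 kg. It stands loose (1 mm play) in the holder, which stops it from turning but not from being lifted. Origin: centre of its underside; z up; the label faces along -x.
- label (a point): centre of the white bar-code label (42 wide x 32 mm high, green stripe along its top) on the jar's -x face, 36 mm above the jar's underside, about 50 mm above the bench, above the holder's low front wall. Axes are the jar's: the label faces along -x.
- jar_rim (a point): centre of the jar's mouth, at the top of the neck, 90 mm above the jar's underside and about 104 mm above the bench. Axes are the jar's.
- cap: the green cap; origin: centre of its lower edge; z up along the screw axis. Three-lug thread: turned anticlockwise seen from above it comes free about 1.05 rad from tight, lifts straight off between 1.05 and 1.6 rad, then meets a stop. Tight: breaks loose at about 0.6 N m (a firm grip, 40 N or more); a springy liner pushes it up by up to 2 mm as it turns.
- cap_center (a point): centre of the ribbed green cap, half-way up: 57 mm across, 26 mm high, 50 g, on the jar's axis. Screwed on, its top is about 110 mm and its lower edge 84 mm above the bench, 11 mm above the jar's square body; the skirt reaches 20.5 mm down over the neck. Axes: z up; at the start its x axis is 0 to 0.1 rad anticlockwise of the jar's x axis.
- holder: black square nest on an aluminium plate (125 x 95 x 6 mm) screwed to the bench; walls 72 mm square outside and 50 mm high, the front (-x) wall only 26 mm high so that the label shows. Fixed. Origin: under the centre of the nest, on the bench; z up.
- holder_floor (a point): centre of the nest's floor, 14 mm above the bench, where the jar's underside rests. Axes are the holder's.
- scanner: the cordless scanner; origin: centre of its underside. See scanner_center.
- scanner_center (a point): centre of the cordless hand scanner: dark grey bar 150 long x 44 wide x 32 mm high with a yellow nose (the last 38 mm, 48 mm wide) and a red window at its end, 160 g. It lies level in the cradle, its centre 43 mm above the bench. Axes: x along its length towards the nose, y across, z up; it reads straight ahead along +x.
- scanner_window (a point): centre of the scanner's reading window, at the end of its nose, 75 mm ahead (+x) of its centre. Axes are the scanner's.
- cradle: the scanner's black charging cradle, fixed: foot plate 185 x 80 x 5 mm, a bed 38 mm wide with its top at 27 mm, ears (35 mm high, 4 mm play) beside the scanner's tail and nose, end walls (5 mm play); the middle 90 mm of the scanner is free on both sides. Origin: under its centre, on the bench; x towards the scanner's nose.
- cradle_seat (a point): where the scanner's centre lies when it is home in the cradle, 43 mm above the bench. Axes are the cradle's: x towards the nose.
- sealed_jar: another jar of the same kind with a grey cap, 96 mm high, standing loose; leave alone. Origin: centre of its underside.
- tape: roll of amber tape, 90 mm across, 24 mm high, leave alone. Origin: centre of its underside.
- solder_reel: reel of solder wire, 60 mm across, 50 mm high, leave alone. Origin: centre of its underside.
- cleaner: white bottle with a red cap, 60 mm across, 150 mm high, leave alone. Origin: centre of its underside.
- multimeter: yellow multimeter lying flat, 150 x 75 x 40 mm, leave alone. Origin: centre of its underside.
- screwdriver: screwdriver with a red handle, lying flat, leave alone. Origin: centre of its underside.
- module: green circuit board with parts on it, 100 x 80 x 18 mm, leave alone. Origin: centre of its underside.
Things that resemble listed ones, but are neither listed nor needed, are in the scene too. What is shaped like the scanner but blue or brown is not meant.

How it is judged:
By the outcome, as a careful person would: the job done as asked, in the order asked, and still so for the second after the job is handed in, while the arm keeps its last pose, push and grip.
It also fails if it takes over 54 s, if anything falls off the work surface, if the arm or the gripper's body presses on something with over 40 N, if the wrist force passes 120 N, or if a joint passes its speed limit or range.

## Robot

A 6-joint arm with a two-finger parallel gripper is mounted at the origin on the work surface. World frame = base frame: x ahead of the robot, y to its left, z up, the work surface at z = 0. Lengths are in m, angles in rad, forces in N, time in s.
With the tool pointing down it reaches from about 0.3 to 0.775 m from the base axis. Payload 14.6 kg.
Tool frame: the origin (TCP) lies midway between the tips of the shut fingers; the grasp point (between the pads) lies 19 mm behind it (ctrl.grip_depth is the distance from the TCP to the grasp point, in m); z points along the fingers, x is the direction in which the jaws open and shut, and the axes are right-handed (so a half turn about z gives the same grasp; the last joint's range is limited). The gripper opens to 94 mm and grips with 3 to 60 N. Pads are 16 mm wide; open, the fingers measure 119 mm over their backs; the gripper's body (75 mm by 177 mm) begins 78 mm behind the grasp point.
Start: joints at [-1.249, 0.3, 1.521, -0, 1.321, -0.067], TCP at [0.208, -0.509, 0.205] pointing down, gripper open.
Joint ranges: [-3.03, 3.03], [-0.79, 2.21], [0.23, 2.52], [-1.04, 4.18], [0, 3.07], [-2.55, 2.55]. Speed limits (rad/s): [2.22, 2.22, 2.57, 3.14, 3.14, 3.14].

## Interface

Orientations are given as [roll, pitch, yaw] about the fixed x, y, z axes, in that order (R = Rz(yaw) Ry(pitch) Rx(roll)).
In Python, from station import ctrl gives the robot as it stands.
- The arm moves only by the tool play_rows, never from a script. Its argument "steps" is a list that holds one entry, the list of rows, each a list of 7 numbers: the shift along the tool's x, y, z in cm, then the turn, a rotation vector about the tool's x, y, z in rad, then the opening, from 0 (shut) to 1 (fully open). In form: [[[x, y, z, ax, ay, az, hand], ...]]. A call has 1 to 20 rows; each row is the pose to reach, as a shift and turn from the pose measured when the call began, along the tool's axes at that moment; what a row does not reach only later rows make up. A row lasts 1/12 s, in which the tool goes at most 41.7 mm and 7.16 degrees, less where a joint would pass 70% of its speed; a pose out of reach is approached as far as the arm can. A call with a gripper value outside its range is refused whole. The fingers move at their own pace and stop on an object; "force" is the grip in N (left out, the last holds). Time passes only in rows, so rows that repeat a pose let the fingers close. It gives the time, the measured TCP pose, the force and the opening at its end, in the units of the state.
- ctrl.get_obs(): the state, without advancing time (a new reading comes with each control period).
- ctrl.camera(name): name is "scene" or "top"; returns a dict with "frame" (384x512x3 uint8, blue, green, red), "fovy" (degrees; the focal length in pixels is half the picture's height over the tangent of half this angle, whatever the lens; pixels are square), "cx", "cy" (the principal point, pixels), "D" ([k1, k2, p1, p2, k3] as OpenCV has them; the pictures are not rectified), "world_to_cam" (4x4, takes a point from world to camera coordinates). Camera axes: x right, y up, looking along -z (the intrinsics and any distortion apply to the point x, -y, -z); pixel columns grow to the right and rows downward; lengths in m; the calibration is good to about 2 mm. A picture is of the moment at which its call begins. There is no depth.
- ctrl.hand_in(): hands the job in, once; it reports no verdict.
The state is a dict: "time_s": time; "qpos": joint angles; "joint_vel": joint speeds; "tau": joint torques, N m; "ee_pos": TCP position; "eef_rot": TCP orientation; "force": force on the tool from outside, world axes, zero at the start; "moment": the same for the moment, N m; "grip_width": finger opening in m.
Only numpy, scipy, OpenCV 4.12 (cv2) and the standard library are available. Lean on these libraries where they do the work, as an engineer would, in place of code of your own. Each camera call takes 0.05 s, during which the arm holds its last target. There are 200 camera calls.

## Working session

There is one attempt and no reset: what is moved stays moved. The work goes in short steps, Python scripts to look and compute and a tool call to move; the robot and the scene stay as the last step left them, time stands still between calls to the robot, and variables do not carry over. Pictures are saved under pics/ and viewed, about 8 in all and at most 12, crops included, and the job is handed in when it is done.

Besides the shell and the picture viewer there is one more tool, called after "Request:" as a command line: name --argument value ..., lists and objects as JSON in quotes. play_rows: Moves the arm, as the interface text tells. Its arguments: {"type":"object","properties":{"steps":{"type":"array"},"force":{"type":"number"}},"required":["steps"]}

```bash
ls; mkdir -p pics; python3 - <<'E'
from station import ctrl
import cv2,numpy as np
np.set_printoptions(precision=4,suppress=True)
o=ctrl.get_obs();print(o, ctrl.grip_depth)
for n in("scene","top"):
    c=ctrl.camera(n);cv2.imwrite(f"pics/{n}0.png",c["frame"]);print(n,c["fovy"],c["cx"],c["cy"],c["D"],c["world_to_cam"])
a=[cv2.imread(f"pics/{n}0.png") for n in("scene","top")]
for n,i in zip(("scene","top"),a): cv2.imwrite(f"pics/{n}0b.png",cv2.resize(i,(800,600),interpolation=cv2.INTER_CUBIC))
E
```

```text
pics
{'time_s': 0.0, 'qpos': array([-1.2486,  0.3005,  1.5216, -0.    ,  1.3207, -0.0666]), 'joint_vel': array([-0.0005,  0.0005, -0.0001, -0.0003, -0.    , -0.0006]), 'tau': array([  0.0001, -53.1807, -35.2739,   0.0708,   0.0244,  -0.0001]), 'ee_pos': array([ 0.2084, -0.5087,  0.2049]), 'eef_rot': array([-3.1415,  0.0012, -1.182 ]), 'force': array([-0.1916, -0.0563, -0.1471]), 'moment': array([-0.0266,  0.0684, -0.0118]), 'grip_width': 0.09416718634154463} 0.0188
scene 56.653361767549434 255.6827703301343 194.4765377078917 [-0.0431  0.      0.      0.      0.    ] [[ 0.4641  0.8857  0.0088 -0.2324]
 [-0.5101  0.2591  0.8202  0.1674]
 [ 0.7242 -0.3851  0.5721 -1.4468]
 [ 0.      0.      0.      1.    ]]
top 51.9851734349863 258.71972640509534 190.03024471491696 [-0.0564  0.      0.      0.      0.    ] [[ 0.0165 -0.9999  0.0036 -0.0362]
 [ 0.9875  0.0169  0.1569 -0.5252]
 [-0.157   0.001   0.9876 -1.4898]
 [ 0.      0.      0.      1.    ]]
```

View pics/scene0b.png

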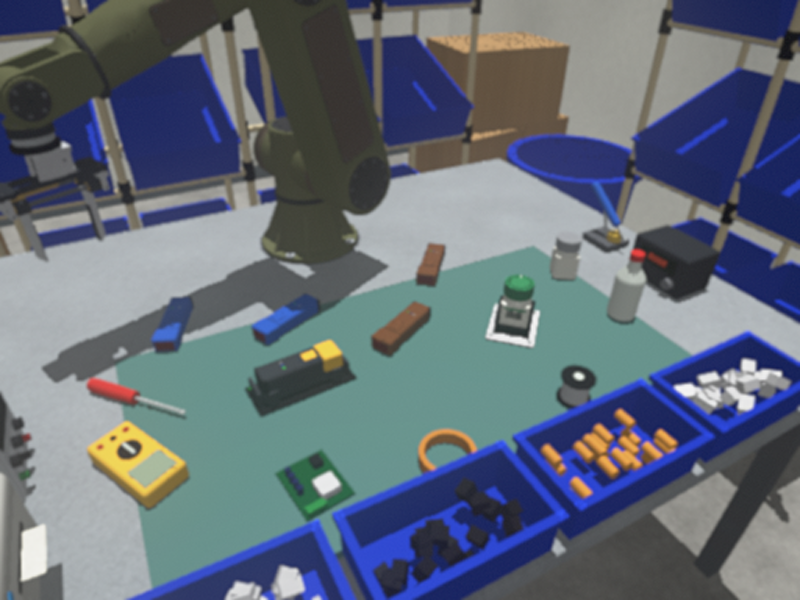

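View pics/top0b.png

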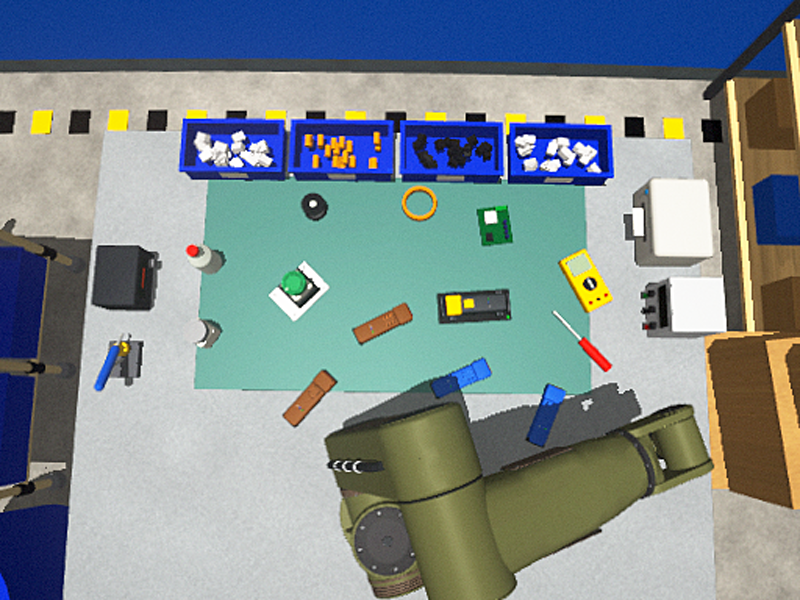

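Scene view: the dark grey scanner with the yellow nose is at scene (300,375) and top (475,305). The lookalikes are blue at top (462,377) and (546,415), and brown at top (383,323) and (310,398). The green-capped jar is at scene (517,300) and top (297,285); the grey-capped jar is at scene (566,255). I choose the grey/yellow bar and the green cap. Next are the close crops.

```bash
python3 - <<'E'
import cv2,numpy as np
t=cv2.imread("pics/top0.png");s=cv2.imread("pics/scene0.png")
def crop(i,x,y):
    c=cv2.resize(i[y:y+60,x:x+80],(400,300),interpolation=cv2.INTER_CUBIC)
    for k in range(0,80,10):
        cv2.line(c,(k*5,0),(k*5,4 if k%20 else 10),(0,0,255),1)
    for k in range(0,60,10): cv2.line(c,(0,k*5),(4 if k%20 else 10,k*5),(0,0,255),1)
    return c
cv2.imwrite("pics/crops1.png",np.vstack([np.hstack([crop(s,152,208),crop(s,290,165)]),np.hstack([crop(t,264,165),crop(t,151,156)])]))
E
```

```text
(no output)
```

View pics/crops1.png

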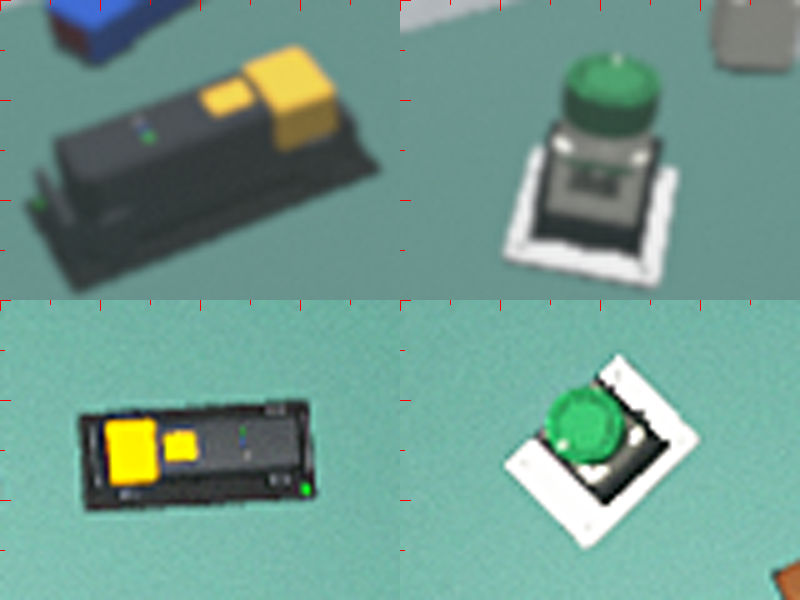

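The crops confirm the choice: the scanner's nose is at the left end in top (+y). The jar's label and the low wall face the scene camera, which is upper right in top. Now I triangulate.

```bash
cat > h.py <<'E'
import numpy as np,cv2
from scipy.optimize import least_squares
np.set_printoptions(precision=4,suppress=True)
def cam(c):
    f=192/np.tan(np.radians(c["fovy"]/2));K=np.array([[f,0,c["cx"]],[0,f,c["cy"]],[0,0,1]])
    T=np.diag([1,-1,-1,1.])@np.array(c["world_to_cam"]);return K,np.array(c["D"],float),T
def proj(C,P):
    K,D,T=C;return cv2.projectPoints(np.atleast_2d(P).astype(float),cv2.Rodrigues(T[:3,:3])[0],T[:3,3],K,D)[0][:,0]
def tri(C1,p1,C2,p2):
    r=least_squares(lambda X:np.r_[proj(C1,X)[0]-p1,proj(C2,X)[0]-p2],[.5,0,.05]);return r.x,np.sqrt(np.mean(r.fun**2))
def onz(C,p,z):
    return least_squares(lambda X:proj(C,[X[0],X[1],z])[0]-p,[.5,0]).x
E
python3 - <<'E'
from h import *
from station import ctrl
import pickle
S=cam(ctrl.camera("scene"));T=cam(ctrl.camera("top"));pickle.dump((S,T),open("cams.pkl","wb"))
sc=lambda x,y,o:np.array([o[0]+x/5-.4,o[1]+y/5-.4])
L=[("nose f hx",(337,92),(107,120),0),("nose f lx",(297,47),(106,184),0),("nose b hx",(275,108),(156,118),0),("nose b lx",(245,66),(158,184),0),
("tail hx",(72,180),(298,118),0),("tail lx",(55,140),(299,167),0),
("captop",(212,77),(186,127),1),("plate A",(258,287),(218,55),1),("plate B",(105,258),(298,138),1),("plate C",(278,170),(107,165),1),("plate D",(140,150),(187,248),1)]
P={}
for n,a,b,k in L:
    x,e=tri(S,sc(*a,[(152,208),(290,165)][k]),T,sc(*b,[(264,165),(151,156)][k]));P[n]=x;print(n,x,round(e,2))
k=1.5625
for n,p,z in[("reel",(315,205),.05),("tape",(420,203),.024),("cleaner",(193,250),.15),("greyjar",(207,328),.096),("brown1",(383,323),.03)]:print(n,onz(T,np.array(p)/k,z))
pl=np.array([P["plate "+q] for q in"ABCD"]);print("plate c",pl.mean(0))
for a,b in((0,1),(1,3),(3,2),(2,0)):d=pl[b]-pl[a];print(np.linalg.norm(d[:2]),np.degrees(np.arctan2(d[1],d[0])))
n=(P["nose f hx"]+P["nose f lx"])/2
for q in("nose b","tail"):
  m=(P[q+" hx"]+P[q+" lx"])/2;d=n-m;print(q,m,np.linalg.norm(d),np.degrees(np.arctan2(d[1],d[0])))
E
```

```text
nose f hx [ 0.5297 -0.1291  0.0604] 0.15
nose f lx [ 0.4796 -0.1313  0.0573] 0.57
nose b hx [ 0.5314 -0.1661  0.0644] 0.08
nose b lx [ 0.4818 -0.1665  0.0578] 0.24
tail hx [ 0.5333 -0.2783  0.0605] 0.45
tail lx [ 0.4959 -0.2777  0.0582] 0.23
captop [0.5441 0.2376 0.1127] 0.06
plate A [0.6212 0.2322 0.0067] 0.26
plate B [0.5547 0.1653 0.0065] 0.25
plate C [0.5313 0.3189 0.0087] 0.15
plate D [0.4666 0.2531 0.0054] 0.25
reel [0.7569 0.2032]
tape [ 0.7749 -0.064 ]
cleaner [0.6117 0.4715]
greyjar [0.4337 0.4431]
brown1 [0.4608 0.0245]
plate c [0.5434 0.2424 0.0068]
0.09425155606409988 -134.84510380676795
0.12433945727529244 135.11787509837035
0.09228219999562705 45.46847632074944
0.1248588011999747 -43.977596395887105
nose b [ 0.5066 -0.1663  0.0611] 0.03619172267887632 93.1355543949368
tail [ 0.5146 -0.278   0.0593] 0.14815136284802133 93.87663135719376
```

```bash
cat >> h.py <<'E'
from scipy.spatial.transform import Rotation as Ro
def delta(o,pos,yaw,cur=None):
    R0=Ro.from_euler("xyz",o["eef_rot"]);Rt=Ro.from_euler("xyz",[np.pi,0,yaw])
    return np.r_[100*R0.inv().apply(np.array(pos)-o["ee_pos"]),(R0.inv()*Rt).as_rotvec()].round(3)
E
python3 - <<'E'
from h import *
from station import ctrl
o=ctrl.get_obs()
print(delta(o,[.509,-.205,.12],.063),delta(o,[.509,-.205,.024],.063))
E
```

```text
[-16.714 -39.33    8.525  -0.      0.001  -1.245] [-16.708 -39.33   18.125  -0.      0.001  -1.245]
```

Request:
play_rows --steps '[[[-16.7,-39.3,8.5,0,0,-1.245,1],[-16.7,-39.3,8.5,0,0,-1.245,1],[-16.7,-39.3,8.5,0,0,-1.245,1],[-16.7,-39.3,8.5,0,0,-1.245,1],[-16.7,-39.3,8.5,0,0,-1.245,1],[-16.7,-39.3,8.5,0,0,-1.245,1],[-16.7,-39.3,8.5,0,0,-1.245,1],[-16.7,-39.3,8.5,0,0,-1.245,1],[-16.7,-39.3,8.5,0,0,-1.245,1],[-16.7,-39.3,8.5,0,0,-1.245,1],[-16.7,-39.3,8.5,0,0,-1.245,1],[-16.7,-39.3,8.5,0,0,-1.245,1],[-16.7,-39.3,8.5,0,0,-1.245,1],[-16.7,-39.3,8.5,0,0,-1.245,1],[-16.7,-39.3,8.5,0,0,-1.245,1],[-16.7,-39.3,8.5,0,0,-1.245,1]]]'

```text
time_s: 1.53
ee_pos: [0.5083, -0.2062, 0.1206]
eef_rot: [-3.141, -0.0, 0.061]
force: [0.1, 0.9, 0.7]
grip_width: 0.0945
```

```bash
python3 - <<'E'
from h import *
from station import ctrl
o=ctrl.get_obs();print(o["ee_pos"],delta(o,[.509,-.205,.024],.063))
s=ctrl.camera("scene")["frame"];t=ctrl.camera("top")["frame"]
cv2.imwrite("pics/hov.png",np.hstack([cv2.resize(s[170:290,140:240],(400,480)),cv2.resize(t[130:250,250:350],(400,480))]))
E
```

```text
[ 0.5083 -0.2062  0.1206] [ 0.076 -0.114  9.662 -0.    -0.    -0.002]
```

View pics/hov.png

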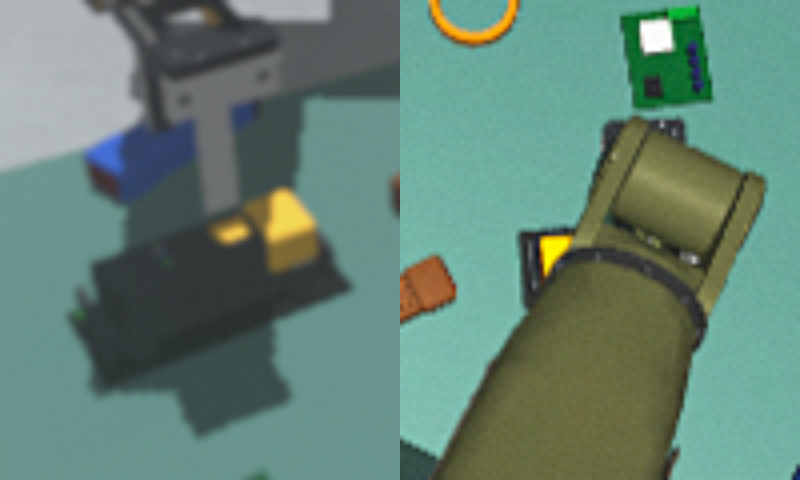

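The near finger (crop ~(218,205)) hangs over the middle of the scanner in front of its near side, which fits the plan. I go down and grip.

Request:
play_rows --steps '[[[0.1,-0.1,3.2,0,0,0,1],[0.1,-0.1,6.4,0,0,0,1],[0.1,-0.1,8.5,0,0,0,1],[0.1,-0.1,9.5,0,0,0,1],[0.1,-0.1,9.6,0,0,0,1],[0.1,-0.1,9.6,0,0,0,0.3],[0.1,-0.1,9.6,0,0,0,0.3],[0.1,-0.1,9.6,0,0,0,0.3],[0.1,-0.1,9.6,0,0,0,0.3],[0.1,-0.1,9.6,0,0,0,0.3],[0.1,-0.1,9.6,0,0,0,0.3],[0.1,-0.1,9.6,0,0,0,0.3],[0.1,-0.1,9.6,0,0,0,0.3],[0.1,-0.1,9.6,0,0,0,0.3]]]' --force 30

```text
time_s: 2.8
ee_pos: [0.5094, -0.2049, 0.0247]
eef_rot: [-3.141, -0.0, 0.062]
force: [-1.8, -0.3, 0.8]
grip_width: 0.0438
```

```bash
python3 - <<'E'
from h import *
from station import ctrl
o=ctrl.get_obs();print(o["ee_pos"],o["force"])
for z in(.1,.0317):print(delta(o,[.6885,.0954,z],.792))
E
```

```text
[ 0.5094 -0.2049  0.0247] [-1.849  -0.31    0.7676]
[ 19.724 -28.871  -7.516  -0.     -0.     -0.73 ]
[ 19.722 -28.868  -0.686  -0.     -0.     -0.73 ]
```

Request:
play_rows --steps '[[[0,0,-1,0,0,0,0.3],[0,0,-3,0,0,0,0.3],[0,0,-5,0,0,0,0.3],[0,0,-7,0,0,0,0.3],[1,-1.4,-7.5,0,0,-0.036,0.3],[3,-4.3,-7.5,0,0,-0.11,0.3],[5,-7.2,-7.5,0,0,-0.18,0.3],[7,-10.1,-7.5,0,0,-0.256,0.3],[9,-13,-7.5,0,0,-0.33,0.3],[11,-15.9,-7.5,0,0,-0.4,0.3],[13,-18.8,-7.5,0,0,-0.475,0.3],[15,-21.7,-7.5,0,0,-0.55,0.3],[17,-24.6,-7.5,0,0,-0.62,0.3],[18.5,-27,-7.5,0,0,-0.68,0.3],[19.3,-28.3,-7.5,0,0,-0.715,0.3],[19.7,-28.9,-6.5,0,0,-0.73,0.3],[19.7,-28.9,-4.5,0,0,-0.73,0.3],[19.7,-28.9,-2.5,0,0,-0.73,0.3],[19.7,-28.9,-1.2,0,0,-0.73,0.3],[19.7,-28.9,-0.7,0,0,-0.73,0.3]]]'

```text
time_s: 4.47
ee_pos: [0.6869, 0.0949, 0.0291]
eef_rot: [-3.139, 0.003, 0.791]
force: [-0.1, -0.4, -1.6]
grip_width: 0.0438
```

```bash
python3 - <<'E'
from h import *
from station import ctrl
o=ctrl.get_obs();print(o["time_s"],o["ee_pos"],o["eef_rot"],o["force"],o["grip_width"],o["qpos"])
print(delta(o,[.6885,.0954,.0317],.792))
s=ctrl.camera("scene")["frame"];t=ctrl.camera("top")["frame"]
cv2.imwrite("pics/scan.png",np.hstack([cv2.resize(s[140:260,270:370],(400,480),interpolation=cv2.INTER_CUBIC),cv2.resize(t[120:240,160:260],(400,480),interpolation=cv2.INTER_CUBIC)]))
E
```

```text
4.4667 [0.6869 0.0949 0.0291] [-3.139   0.0025  0.7905] [-0.093  -0.3892 -1.6304] 0.04384488207154029 [ 0.0844  0.7907  1.2003  0.0003  1.1543 -0.7063]
[ 0.145  0.081 -0.264 -0.003  0.003 -0.001]
```

View pics/scan.png

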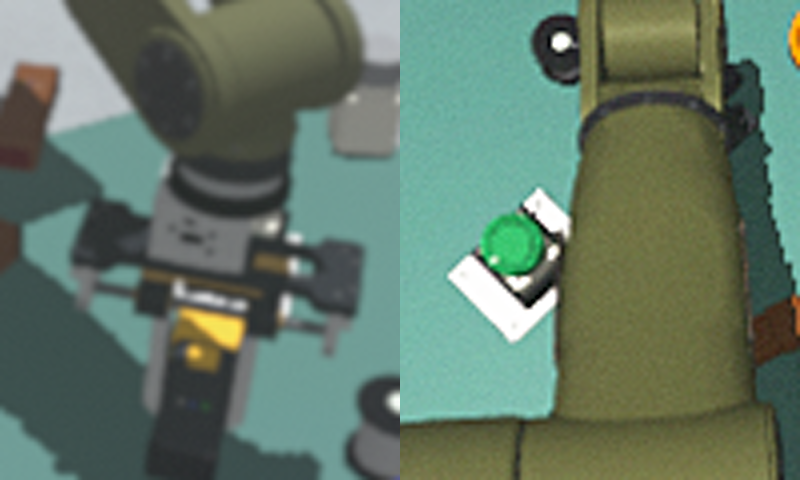

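The scanner sits in the jaws, nose (left crop ~(210,330)) pointing at the jar. I correct the small residual and hold.

Request:
play_rows --steps '[[[0.1,0.1,-0.25,0,0,0,0.3],[0.1,0.1,-0.25,0,0,0,0.3],[0.1,0.1,-0.25,0,0,0,0.3],[0.1,0.1,-0.25,0,0,0,0.3],[0.1,0.1,-0.25,0,0,0,0.3],[0.1,0.1,-0.25,0,0,0,0.3],[0.1,0.1,-0.25,0,0,0,0.3],[0.1,0.1,-0.25,0,0,0,0.3],[0.1,0.1,-0.25,0,0,0,0.3],[0.1,0.1,-0.25,0,0,0,0.3],[0.1,0.1,-0.25,0,0,0,0.3],[0.1,0.1,-0.25,0,0,0,0.3],[0.1,0.1,-0.25,0,0,0,0.3],[0.1,0.1,-0.25,0,0,0,0.3],[0.1,0.1,-0.25,0,0,0,0.3],[0.1,0.1,-0.25,0,0,0,0.3],[0.1,0.1,-0.25,0,0,0,0.3],[0.1,0.1,-0.25,0,0,0,0.3],[0.1,0.1,-0.25,0,0,0,0.3],[0.1,0.1,-0.25,0,0,0,0.3]]]'

```text
time_s: 6.23
ee_pos: [0.6892, 0.0952, 0.0335]
eef_rot: [-3.14, 0.001, 0.791]
force: [0.1, -0.2, -1.6]
grip_width: 0.044
```

```bash
python3 - <<'E'
from h import *
from station import ctrl
import pickle
o=ctrl.get_obs();print(o["time_s"],o["ee_pos"],o["eef_rot"],o["joint_vel"])
S,T=pickle.load(open("cams.pkl","rb"))
a=o["eef_rot"][2]+np.pi/2;u=np.array([np.cos(a),np.sin(a),0]);v=np.array([-u[1],u[0],0])
c=o["ee_pos"]+[0,0,.0183]
w=c+.075*u;lab=np.array([.5639,.2183,.05]);d=lab-w;print("window",w,"dist",np.linalg.norm(d),"ang off",np.degrees(np.arccos(d@u/np.linalg.norm(d))))
f=ctrl.camera("scene")["frame"].copy()
b=cv2.resize(f[180:230,290:350],(720,600),interpolation=cv2.INTER_CUBIC)
for x in(.037,.075):
  for y in(-.024,.024):
    p=proj(S,c+x*u+y*v+[0,0,.016])[0];cv2.circle(b,tuple(int(q) for q in((p-[290,180]+.5)*12)),3,(0,0,255),-1)
cv2.imwrite("pics/scan2.png",b)
for p in([.5094,-.2049,.1],[.5094,-.2049,.0252]):print(delta(o,p,.062))
E
```

```text
6.2333 [0.6892 0.0952 0.0335] [-3.1404  0.0008  0.7908] [-0.0011 -0.0011 -0.0004  0.0002  0.0012  0.0003]
window [0.6359 0.1479 0.0518] dist 0.10068513321499034 ang off 1.0807565672615447
[-33.981   8.314  -6.631  -0.001   0.001   0.729]
[-33.975   8.323   0.849  -0.001   0.001   0.729]
```

View pics/scan2.png

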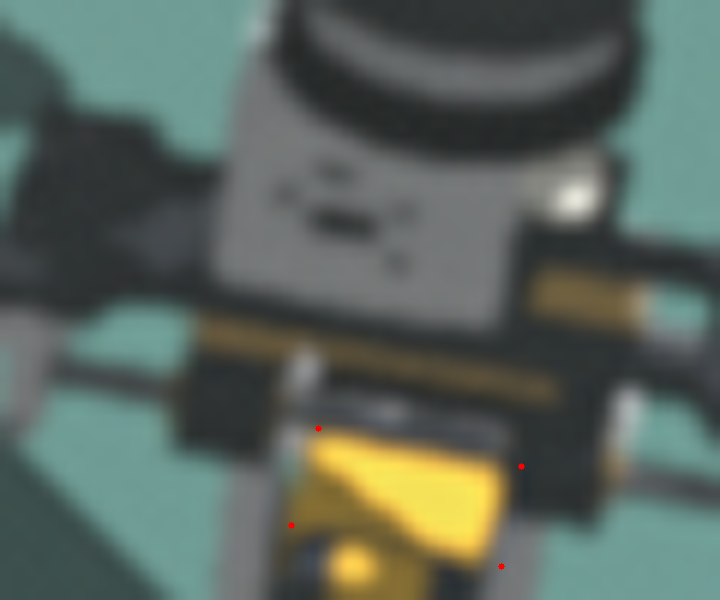

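The model's nose corners (red) fall within about 1 px of the yellow nose, so the window is ~10.1 cm from the label and ~1° off axis, held still for over 1 s. Returning it.

Request:
play_rows --steps '[[[0,0,-1.5,0,0,0,0.3],[0,0,-3.5,0,0,0,0.3],[0,0,-5.5,0,0,0,0.3],[-1.7,0.4,-6.6,0,0,0.036,0.3],[-5.1,1.2,-6.6,0,0,0.11,0.3],[-8.5,2.1,-6.6,0,0,0.18,0.3],[-11.9,2.9,-6.6,0,0,0.255,0.3],[-15.3,3.7,-6.6,0,0,0.33,0.3],[-18.7,4.6,-6.6,0,0,0.4,0.3],[-22.1,5.4,-6.6,0,0,0.474,0.3],[-25.5,6.2,-6.6,0,0,0.547,0.3],[-28.9,7.1,-6.6,0,0,0.62,0.3],[-31.5,7.7,-6.6,0,0,0.676,0.3],[-33.2,8.1,-6.6,0,0,0.712,0.3],[-34,8.3,-6.6,0,0,0.729,0.3],[-34,8.3,-6.6,0,0,0.729,0.3],[-34,8.3,-6.6,0,0,0.729,0.3],[-34,8.3,-6.6,0,0,0.729,0.3],[-34,8.3,-6.6,0,0,0.729,0.3]]]'

```text
time_s: 7.87
ee_pos: [0.5098, -0.204, 0.0998]
eef_rot: [-3.141, 0.001, 0.064]
force: [-0.5, -0.1, -1.0]
grip_width: 0.0438
```

```bash
python3 - <<'E'
from h import *
from station import ctrl
o=ctrl.get_obs();print(o["time_s"],o["ee_pos"],o["eef_rot"]);print(delta(o,[.5094,-.2049,.0252],.062))
E
```

```text
7.8667 [ 0.5098 -0.204   0.0998] [-3.1412  0.0012  0.0638]
[-0.035  0.092  7.462 -0.     0.001  0.002]
```

Request:
play_rows --steps '[[[0,0.1,2,0,0,0,0.3],[0,0.1,4,0,0,0,0.3],[0,0.1,5.5,0,0,0,0.3],[0,0.1,6.3,0,0,0,0.3],[0,0.1,6.8,0,0,0,0.3],[0,0.1,7.2,0,0,0,0.3],[0,0.1,7.4,0,0,0,0.3],[0,0.1,7.45,0,0,0,0.3],[0,0.1,7.45,0,0,0,0.3],[0,0.1,7.45,0,0,0,0.3]]]'

```text
time_s: 8.7
ee_pos: [0.51, -0.2051, 0.0259]
eef_rot: [3.142, 0.0, 0.064]
force: [0.6, 0.3, -0.9]
grip_width: 0.0439
```

Request:
play_rows --steps '[[[-0.05,0,0.1,0,0,0,0.3],[-0.05,0,0.13,0,0,0,0.3],[-0.05,0,0.13,0,0,0,0.3],[-0.05,0,0.13,0,0,0,0.3],[-0.05,0,0.13,0,0,0,0.8],[-0.05,0,0.13,0,0,0,0.8],[-0.05,0,0.13,0,0,0,0.8],[-0.05,0,0.13,0,0,0,0.8],[-0.05,0,0.13,0,0,0,0.8]]]'

```text
time_s: 9.45
ee_pos: [0.5096, -0.2051, 0.0246]
eef_rot: [3.141, 0.0, 0.064]
force: [-0.3, -0.7, 0.5]
grip_width: 0.0731
```

```bash
python3 - <<'E'
from h import *
from station import ctrl
o=ctrl.get_obs();print(o["time_s"],o["ee_pos"],o["eef_rot"],o["force"],o["grip_width"])
Y=-.15
print(delta(o,[.5094,-.2049,.22],.062),delta(o,[.544,.238,.22],Y))
E
```

```text
9.45 [ 0.5096 -0.2051  0.0246] [3.1415 0.0003 0.0639] [-0.2506 -0.6526  0.4988] 0.07307268499497675
[ -0.021  -0.022 -19.538   0.      0.      0.002] [  6.258 -44.001 -19.546   0.      0.      0.214]
```

```bash
python3 - <<'E'
from h import *
import pickle
S,T=pickle.load(open("cams.pkl","rb"))
M=[]
for n,r in(("scene",(310,360,165,200)),("top",(170,215,165,205))):
    i=cv2.imread(f"pics/{n}0.png");h=cv2.cvtColor(i,cv2.COLOR_BGR2HSV)
    m=cv2.inRange(h,(50,130,40),(82,255,255));k=np.zeros_like(m);k[r[2]:r[3],r[0]:r[1]]=m[r[2]:r[3],r[0]:r[1]]
    l,_,st,c=(lambda q:q)(cv2.connectedComponentsWithStats(k))[0:4];j=1+np.argmax(_ and 0 if False else cv2.connectedComponentsWithStats(k)[2][1:,4])
    q=cv2.connectedComponentsWithStats(k);print(n,q[2][j],q[3][j]);M.append(q[3][j])
th=np.linspace(0,2*np.pi,60)
def cen(C,x,y,z):
    P=np.array([[x+.0285*np.cos(t),y+.0285*np.sin(t),z+d] for t in th for d in(0,.026)])
    m=cv2.moments(cv2.convexHull(proj(C,P).astype(np.float32)));return np.array([m["m10"],m["m01"]])/m["m00"]
r=least_squares(lambda X:np.r_[cen(S,*X)-M[0],cen(T,*X)-M[1]],[.544,.238,.084],diff_step=1e-3);print(r.x,r.fun)
E
```

```text
scene [326 178  15   8  64] [333.9219 181.0938]
top [180 173  16  16 194] [187.8814 180.5928]
[0.5477 0.2401 0.0971] [-0.7029  0.1015 -0.7141 -0.5167]
```

Request:
play_rows --steps '[[[0,0,-3,0,0,0,0.9],[0,0,-7,0,0,0,0.9],[0,0,-11,0,0,0,0.9],[0,0,-15,0,0,0,1],[1,-5,-19.5,0,0,0.05,1],[1.6,-9,-19.5,0,0,0.1,1],[2.2,-13,-19.5,0,0,0.15,1],[2.8,-17,-19.5,0,0,0.2,1],[3.4,-21,-19.5,0,0,0.214,1],[4,-25,-19.5,0,0,0.214,1],[4.6,-29,-19.5,0,0,0.214,1],[5.2,-33,-19.5,0,0,0.214,1],[5.8,-37,-19.5,0,0,0.214,1],[6.1,-41,-19.5,0,0,0.214,1],[6.26,-44,-19.5,0,0,0.214,1],[6.26,-44,-19.5,0,0,0.214,1],[6.26,-44,-19.5,0,0,0.214,1],[6.26,-44,-19.5,0,0,0.214,1]]]'

```text
time_s: 10.95
ee_pos: [0.5439, 0.2376, 0.2193]
eef_rot: [3.141, 0.001, -0.15]
force: [-0.2, -0.8, -0.2]
grip_width: 0.0941
```

```bash
python3 - <<'E'
from h import *
from station import ctrl
o=ctrl.get_obs();print(delta(o,[.544,.238,.12],-.15),delta(o,[.544,.238,.08],-.15))
s=ctrl.camera("scene")["frame"];t=ctrl.camera("top")["frame"]
r=lambda i:cv2.resize(i,(400,300),interpolation=cv2.INTER_CUBIC)
cv2.imwrite("pics/home.png",np.vstack([np.hstack([r(s[208:268,152:232]),r(t[165:225,264:344])]),np.hstack([r(s[135:225,270:390]),r(t[140:230,140:260])])]))
E
```

```text
[ 0.008 -0.045  9.934  0.001  0.001  0.   ] [ 0.01  -0.047 13.934  0.001  0.001  0.   ]
```

View pics/home.png

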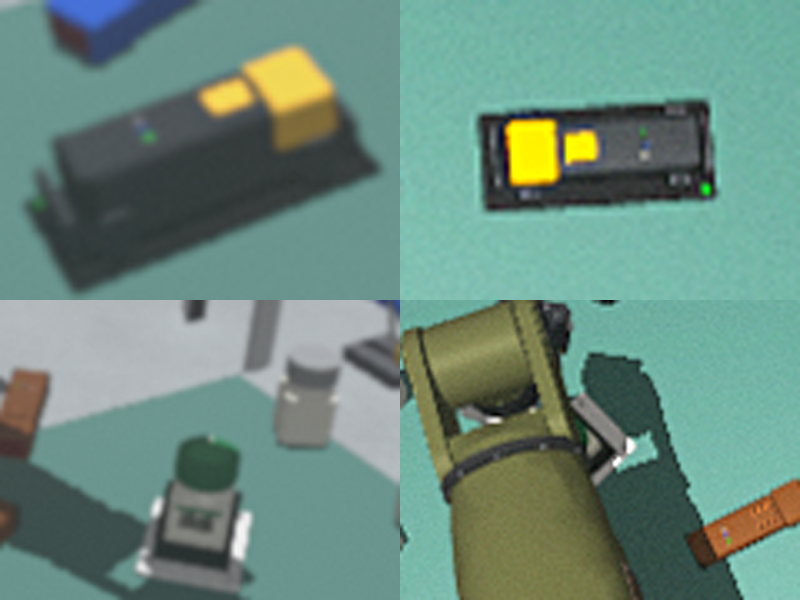

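The scanner lies in its cradle at the same pixels as at the start, and the open fingers are above the cap. I go down and close lightly first.

Request:
play_rows --steps '[[[0,0,3.5,0,0,0,1],[0,0,7,0,0,0,1],[0,0,10,0,0,0,1],[0,0,12,0,0,0,1],[0,-0.05,13.3,0,0,0,1],[0,-0.05,13.9,0,0,0,1],[0,-0.05,13.9,0,0,0,0.5],[0,-0.05,13.9,0,0,0,0.5],[0,-0.05,13.9,0,0,0,0.5],[0,-0.05,13.9,0,0,0,0.5],[0,-0.05,13.9,0,0,0,0.5],[0,-0.05,13.9,0,0,0,0.5],[0,-0.05,13.9,0,0,0,0.5],[0,-0.05,13.9,0,0,0,0.5]]]' --force 10

```text
time_s: 12.22
ee_pos: [0.5446, 0.2373, 0.0812]
eef_rot: [-3.141, -0.001, -0.152]
force: [0.7, -0.1, 3.5]
grip_width: 0.0568
```

```bash
python3 - <<'E'
from h import *
from station import ctrl
o=ctrl.get_obs();print(o)
E
```

```text
{'time_s': 12.2167, 'qpos': array([ 0.3494,  0.521 ,  1.515 , -0.0003,  1.1047,  0.5011]), 'joint_vel': array([ 0.0017,  0.002 , -0.0019,  0.0006, -0.0004,  0.0004]), 'tau': array([  0.5501, -60.1311, -30.096 ,   0.2306,   0.273 ,  -0.0048]), 'ee_pos': array([0.5446, 0.2373, 0.0812]), 'eef_rot': array([-3.1414, -0.0008, -0.1515]), 'force': array([ 0.7498, -0.1274,  3.4602]), 'moment': array([-0.1229, -0.3096, -0.0388]), 'grip_width': 0.05683833291207151}
```

Request:
play_rows --steps '[[[0,0,0,0,0,0,0.5],[0,0,0,0,0,0,0.5],[0,0,0,0,0,0,0.5],[0,0,0,0,0,0,0.5],[0,0,0,0,0,-0.05,0.5],[0,0,0,0,0,-0.1,0.5],[0,0,-0.02,0,0,-0.15,0.5],[0,0,-0.04,0,0,-0.2,0.5],[0,0,-0.06,0,0,-0.25,0.5],[0,0,-0.08,0,0,-0.3,0.5],[0,0,-0.08,0,0,-0.3,0.5]]]' --force 57

```text
time_s: 13.13
ee_pos: [0.5445, 0.2372, 0.0817]
eef_rot: [3.141, -0.0, 0.151]
force: [0.2, -0.9, 0.4]
grip_width: 0.0567
```

```bash
python3 - <<'E'
from h import *
from station import ctrl
o=ctrl.get_obs();print(o["time_s"],o["ee_pos"],o["eef_rot"],o["force"],o["moment"],o["grip_width"],o["qpos"])
f=ctrl.camera("scene")["frame"];cv2.imwrite("pics/turn1.png",f)
E
```

```text
13.1333 [0.5445 0.2372 0.0817] [ 3.1414 -0.0004  0.1507] [ 0.2077 -0.8785  0.3861] [-0.1876 -0.2428  0.0437] 0.05670526852441149 [ 0.3494  0.5203  1.5147 -0.0003  1.1063  0.1988]
```

Request:
play_rows --steps '[[[0,0,-0.02,0,0,-0.07,0.5],[0,0,-0.03,0,0,-0.14,0.5],[0,0,-0.04,0,0,-0.21,0.5],[0,0,-0.05,0,0,-0.28,0.5],[0,0,-0.06,0,0,-0.35,0.5],[0,0,-0.07,0,0,-0.42,0.5],[0,0,-0.08,0,0,-0.49,0.5],[0,0,-0.09,0,0,-0.56,0.5],[0,0,-0.1,0,0,-0.63,0.5],[0,0,-0.11,0,0,-0.7,0.5],[0,0,-0.12,0,0,-0.77,0.5],[0,0,-0.12,0,0,-0.84,0.5],[0,0,-0.12,0,0,-0.91,0.5],[0,0,-0.12,0,0,-0.97,0.5],[0,0,-0.12,0,0,-0.97,0.5],[0,0,-0.12,0,0,-0.97,0.5]]]'

```text
time_s: 14.52
ee_pos: [0.5455, 0.2376, 0.0836]
eef_rot: [3.139, -0.002, 1.116]
force: [6.3, 1.7, 1.2]
grip_width: 0.0565
```

```bash
python3 - <<'E'
from h import *
from station import ctrl
o=ctrl.get_obs();print(o["time_s"],o["ee_pos"],o["eef_rot"],o["force"],o["moment"],o["grip_width"])
E
```

```text
14.5167 [0.5455 0.2376 0.0836] [ 3.139  -0.0023  1.116 ] [6.347  1.745  1.1809] [ 0.3189 -1.3453 -0.0671] 0.056464476208476784
```

Request:
play_rows --steps '[[[0,0,0,0,0,0,0.5],[0,0,0,0,0,0,0.5],[0,0,-0.1,0,0,0,0.5],[0,0,-0.2,0,0,0,0.5],[0,0,-0.3,0,0,0,0.5],[0,0,-0.4,0,0,0,0.5],[0,0,-0.5,0,0,0,0.5],[0,0,-0.6,0,0,0,0.5],[0,0,-0.6,0,0,0,0.5],[0,0,-0.6,0,0,0,0.5]]]'

```text
time_s: 15.35
ee_pos: [0.5456, 0.2376, 0.0898]
eef_rot: [3.139, -0.003, 1.116]
force: [0.3, 1.1, 0.3]
grip_width: 0.0564
```

```bash
python3 - <<'E'
from h import *
from station import ctrl
o=ctrl.get_obs();print(o["time_s"],o["ee_pos"],o["eef_rot"],o["force"],o["moment"],o["grip_width"])
f=ctrl.camera("scene")["frame"]
g=cv2.imread("pics/turn1.png");r=lambda i:cv2.resize(i[160:220,300:360],(400,400),interpolation=cv2.INTER_CUBIC)
cv2.imwrite("pics/lift1.png",np.hstack([r(g),r(f)]))
E
```

```text
15.35 [0.5456 0.2376 0.0898] [ 3.1388 -0.0025  1.116 ] [0.336  1.0658 0.2975] [ 0.1195 -0.3768 -0.0594] 0.05637367311422168
```

View pics/lift1.png

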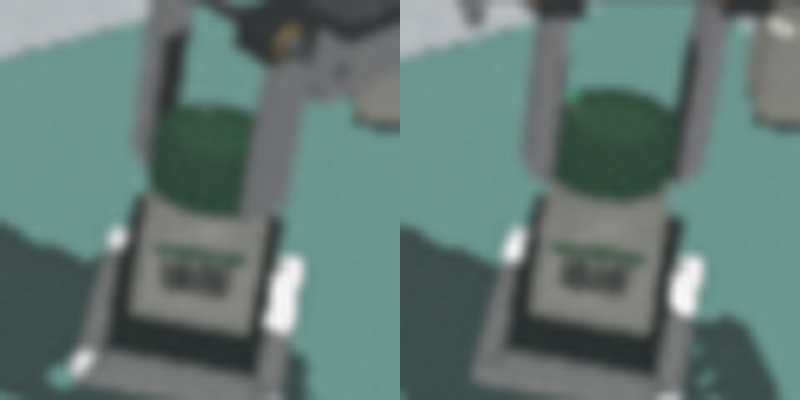

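The cap came up (its lower edge rose from crop row ~213 to ~198) while the label stayed at row ~250, and the force shows no jar weight. Lifting clear.

Request:
play_rows --steps '[[[0,0,-0.2,0,0,0,0.5],[0,0,-0.5,0,0,0,0.5],[0,0,-0.8,0,0,0,0.5],[0,0,-1.1,0,0,0,0.5],[0,0,-1.4,0,0,0,0.5],[0,0,-1.7,0,0,0,0.5],[0,0,-2.0,0,0,0,0.5],[0,0,-2.2,0,0,0,0.5],[0,0,-2.2,0,0,0,0.5],[0,0,-2.2,0,0,0,0.5],[0,0,-2.2,0,0,0,0.5],[0,0,-2.2,0,0,0,0.5]]]'

```text
time_s: 16.4
ee_pos: [0.5454, 0.2376, 0.1116]
eef_rot: [3.139, -0.002, 1.116]
force: [0.1, 0.3, -0.8]
grip_width: 0.0566
```

```bash
python3 - <<'E'
from h import *
from station import ctrl
o=ctrl.get_obs();print(o["time_s"],o["ee_pos"],o["eef_rot"],o["force"],o["joint_vel"],o["grip_width"])
f=ctrl.camera("scene")["frame"];t=ctrl.camera("top")["frame"]
cv2.imwrite("pics/end.png",np.hstack([cv2.resize(f[155:215,300:360],(400,400),interpolation=cv2.INTER_CUBIC),cv2.resize(f[120:320,100:300],(400,400))]))
E
```

```text
16.4 [0.5454 0.2376 0.1116] [ 3.139  -0.0023  1.116 ] [ 0.0676  0.286  -0.7666] [ 0.0017  0.0012 -0.0007 -0.0005 -0.0005  0.0015] 0.05658507889486231
```

View pics/end.png

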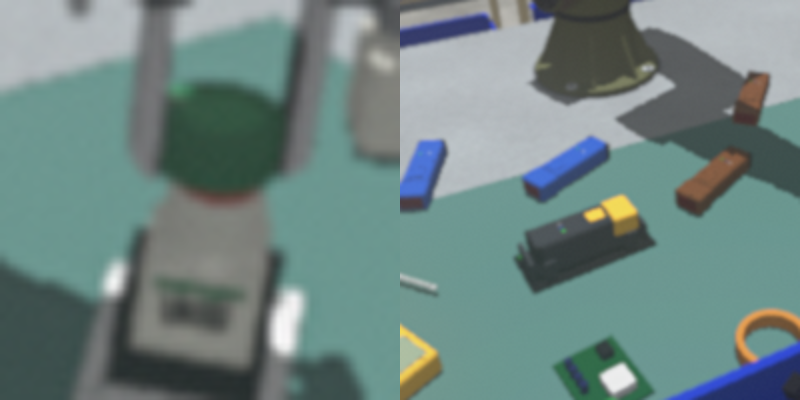

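```bash
python3 - <<'E'
from h import *
import pickle
S,T=pickle.load(open("cams.pkl","rb"))
d=np.array([.757,-.653,0])
for n,r,z in(("cap edge if at .1144",.0285,.1144),("cap edge if at .104",.0285,.104),("rim front",.022,.104)):
    p=proj(S,np.array([.5447,.2376,z])+r*d)[0];print(n,(p-[300,155]+.5)*400/60)
E
```

```text
cap edge if at .1144 [213.8665 201.0186]
cap edge if at .104 [210.8469 220.4263]
rim front [211.669  212.6317]
```

```bash
python3 -c "
from station import ctrl
print(ctrl.hand_in())"
```

```text
the job is handed in; nothing more can be done
None
```

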